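# Set a sprung test-fixture cover to its gauge angle and hold it

## Task

Seat the metal setting gauge on the two pegs beside the test fixture's closed cover, foot flat down and tall end to the front, and let go of it. Then lift the sprung cover by its front handle until it slopes the same as the gauge's sloping top edge (35 degrees), and finish holding it still there in the gripper, because it falls shut if released. Leave the other things on the bench where they stand.

Things in the scene. Friction and masses are not known exactly. Their poses are not given: they have to be found in the camera images.
- gauge: Loose aluminium gauge, 0.11 to 0.22 kg: foot 104 x 40 x 14 mm (x, y, z) with an upright frame 10 mm thick along its middle. The frame's top edge slopes at 35 degrees: 121 mm high at the front (-x, tall end), 54 mm at the rear. Origin: centre of the underside, z up. Blind holes in the underside, 11 mm deep: 15 mm wide at x = -30 mm, 11 mm wide at x = +30 mm. Starts upright on the bench.
- gauge_mid (a point): Grasp point on the gauge, 68 mm above its underside, over the middle of the foot, in the frame's middle web, 26 mm wide (x) and 10 mm thick (y): pinch it across y, from above. The sloping edge lies 23 mm above this point. Axes as the gauge.
- gauge_foot (a point): Centre of the gauge's underside; axes as the gauge.
- gauge_seat (a point): On the fixture, midway between its two pegs, on the ledge at its right side (-y), 25 mm above the bench. Axes: x from the front (handle) to the rear (hinge), z up. Pegs 10 mm high, bevelled: 12 mm thick at x = -30 mm, 8 mm at x = +30 mm. Gauge home: gauge_foot is at this point, all axes agree. Chamber wall 35 mm away in +y; closed cover's top is 62 mm above the bench.
- cover_hinge (a point): Middle of the cover's hinge axis, 59 mm above the bench at the rear of the fixture; it runs along the fixture's y. Fixture axes. The fixture is fixed to the bench; its grey chamber is 150 x 140 x 56 mm.
- cover_handle (a point): Middle of the cover's handle bar: round, black, 10 mm thick, 68 mm long along y between two side arms, 46 mm ahead of the cover's front edge, 206 mm from the hinge axis, level with it when closed (59 mm above the bench). Free space under and before it; pinch it from above across x; it turns between the fingers as the cover rises. Its axes turn with the cover.
- cover (a joint): Angle of the steel cover (158 x 144 x 6 mm, 0.25 kg) about its rear hinge, rad: 0 closed, grows as the front rises, stop at 1.4. A spring shuts it (0.3 N m at 0, growing by 0.5 N m per rad): lifting the handle takes about 3 to 4 N. The gauge's sloping edge stands at 0.611 (35 degrees).
- spool: White solder spool, 56 mm across, 36 mm high, bystander; origin under its centre.
- jar: Small screw jar with black lid, 43 mm across, 46 mm high, bystander; origin under its centre.
- eye_loupe: Black eye loupe, 33 mm across, 30 mm high, bystander; origin under its centre.
Things that resemble listed ones, but are neither listed nor needed, are in the scene too. There is more than one size of the gauge; the job needs the smaller.

How it is judged:
On the way, in this order (a step that is already met when the one before it is completed fails the run):
1. the gauge is fully home on both pegs, tall end to the front, and released, with the cover still closed (x of gauge_foot in the frame of gauge_seat between -0.004 and 0.004 m and y of gauge_foot in the frame of gauge_seat between -0.004 and 0.004 m and z of gauge_foot in the frame of gauge_seat between -0.003 and 0.003 m and angle between the x axis of gauge and the x axis of gauge_seat, either way round below 0.07 rad and angle between gauge's own z axis and vertical below 0.05 rad and contact force between the fingers and gauge below 0.1 N and value of joint cover below 0.06 rad), for 0.3 s.
2. the cover is held by the fingers at the gauge angle (value of joint cover between 0.541 and 0.681 rad and contact force between the fingers and cover above 1 N and velocity of joint cover between -0.06 and 0.06 rad/s), for 0.5 s.
At the end, for the whole second after the job is handed in: The gauge stands home on both pegs (within 4 mm sideways, 3 mm in height, 0.07 rad in direction), not touched by the fingers; the fingers hold the cover still at 0.611 +/- 0.07 rad (35 +/- 4 degrees) with more than 1 N, and neither the gauge nor a bystander touches the cover (all of step 2 and x of gauge_foot in the frame of gauge_seat between -0.004 and 0.004 m and y of gauge_foot in the frame of gauge_seat between -0.004 and 0.004 m and z of gauge_foot in the frame of gauge_seat between -0.003 and 0.003 m and angle between the x axis of gauge and the x axis of gauge_seat, either way round below 0.07 rad and angle between gauge's own z axis and vertical below 0.05 rad and contact force between each of the fingers, cover and gauge below 0.1 N and contact force between cover and spool below 0.1 N and contact force between cover and jar below 0.1 N and contact force between cover and eye_loupe below 0.1 N); the arm keeps its last pose, push and grip.
It fails at once if the spool is moved more than 30 mm (distance of spool from where it was at the start of the episode above 0.03 m).
It fails at once if the jar is moved more than 30 mm (distance of jar from where it was at the start of the episode above 0.03 m).
It fails at once if the loupe is moved more than 30 mm (distance of eye_loupe from where it was at the start of the episode above 0.03 m).
It also fails if it takes over 64 s, if anything falls off the work surface, if the arm or the gripper's body presses on something with over 40 N, if the wrist force passes 120 N, or if a joint passes its speed limit or range.

## Robot

A 6-joint arm with a two-finger parallel gripper is mounted at the origin on a cart in front of the work surface, level with it; the furniture and walls round the work are solid. World frame = base frame: x ahead of the robot, y to its left, z up, the work surface at z = 0. Lengths are in m, angles in rad, forces in N, time in s.
With the tool pointing down it reaches from about 0.35 to 0.975 m from the base axis. Payload 4.9 kg.
Tool frame: the origin (TCP) lies at the very end of the fingers, on their centre line; the grasp point (between the pads) lies 19 mm behind it; y points along the fingers, z is the direction in which the jaws open and shut, and the axes are right-handed (so a half turn about y gives the same grasp; the last joint's range is limited). The gripper opens to 85 mm and grips with 20 to 120 N. Pads are 22 mm wide; open, the fingers measure 114 mm over their backs; the gripper's body (76 mm by 85 mm) begins 54 mm behind the grasp point. The pads swing forward as they close: fully open they stand 13 mm farther back than shut.
Start: joints at [1, 0.053, 1.613, -0, 1.476, -0.119], TCP at [0.273, 0.562, 0.231] pointing down, gripper open.
Joint ranges: [-3.01, 3.01], [-1.01, 2.22], [0.06, 2.58], [-1.02, 4.17], [0.09, 2.62], [-3.14, 3.14]. Speed limits (rad/s): [2.57, 2.57, 3.14, 3.14, 3.14, 3.14].

## Interface

Orientations are given as a rotation vector (axis times angle).
In Python, from station import monitor, viewer, ticket gives the robot as it stands.
- The arm moves only by the tool servo_tool, never from a script. Its argument "commands" is one flat list of numbers, 7 for each row, row after row: the turn, a rotation vector about the tool's x, y, z in rad, then the shift along the tool's x, y, z in cm, then the opening, from 0 (shut) to 1 (fully open). In form: [rx, ry, rz, dx, dy, dz, claw, rx, ry, rz, dx, dy, dz, claw, ...]. A call has 1 to 20 rows; each row shifts and turns the pose as measured when the row begins, along the tool's axes as they then stand; what a row does not reach is not made up. A row lasts 1/10 s, in which the tool goes at most 50 mm and 8.59 degrees, less where a joint would pass 70% of its speed; a pose out of reach is approached as far as the arm can. A call is refused whole if a number of a shift passes 5 or a number of a turn 0.15, either way. A call with a gripper value outside its range is refused whole. The fingers move at their own pace and stop on an object; "grip_force" is the grip in N (left out, the last holds). Time passes only in rows, so rows that do not move let the fingers close. It gives the time, the measured TCP pose, the force and the opening at its end, in the units of the state.
- monitor.get_obs(): the state, without advancing time (a new reading comes with each control period).
- viewer.get_image(name): name is "scene" or "top" or "wrist"; returns a dict with "frame" (400x640x3 uint8, red, green, blue), "depth" (400x640 float32, m along the optical axis (not along the pixel's ray), 0 where there is no reading), "camera_matrix" (3x3 intrinsics, pixels), "dist_coeffs" ([k1, k2, p1, p2, k3] as OpenCV has them; the pictures are not rectified), "cam_to_world" (4x4, takes a point from camera to world coordinates). Camera axes: x right, y down, z forward; pixel columns grow to the right and rows downward; lengths in m; the calibration is good to about 2 mm. A picture is of the moment at which its call begins.
- ticket.finish_job(): hands the job in, once; it reports no verdict.
The state is a dict: "t": time; "q": joint angles; "dq": joint speeds; "effort": joint torques, N m; "tool_pos": TCP position; "tool_rot": TCP orientation; "contact_force": force on the tool from outside, world axes, zero at the start; "wrist_torque": the same for the moment, N m; "opening": finger opening in m.
Only numpy, scipy, OpenCV 4.12 (cv2) and the standard library are available. Lean on these libraries where they do the work, as an engineer would, in place of code of your own. Each camera call takes 0.05 s, during which the arm holds its last target.

## Working session

There is one attempt and no reset: what is moved stays moved. The work goes in short steps, Python scripts to look and compute and a tool call to move; the robot and the scene stay as the last step left them, time stands still between calls to the robot, and variables do not carry over. Pictures are saved under pics/ and viewed, and the job is handed in when it is done.

Besides the shell and the picture viewer there is one more tool, called after "Request:" in YAML: its name, and indented under it one key for each argument. servo_tool: Moves the arm, as the interface text tells. Its arguments: {"type":"object","properties":{"commands":{"type":"array","items":{"type":"number"}},"grip_force":{"type":"number"}},"required":["commands"]}

```bash
ls; mkdir -p pics; cat > h.py <<'E'
import numpy as np, cv2
from station import monitor, viewer, ticket
from scipy.spatial.transform import Rotation as R
def grab(n,tag):
    d=viewer.get_image(n); np.savez('pics/%s.npz'%tag,**d)
    cv2.imwrite('pics/%s.png'%tag,d['frame'][...,::-1]); return d
def load(tag): return dict(np.load('pics/%s.npz'%tag))
def ray(d,uv):
    uv=np.array(uv,float).reshape(-1,1,2)
    n=cv2.undistortPoints(uv,d['camera_matrix'],d['dist_coeffs']).reshape(-1,2)
    T=d['cam_to_world']; v=np.c_[n,np.ones(len(n))]@T[:3,:3].T
    return T[:3,3],v
def plane(d,uv,z):
    o,v=ray(d,uv); return o+v*((z-o[2])/v[:,2])[:,None]
def cloud(d):
    h,w=d['depth'].shape; u,v=np.meshgrid(np.arange(w),np.arange(h))
    o,r=ray(d,np.c_[u.ravel(),v.ravel()]); P=o+r*d['depth'].reshape(-1,1)
    return P.reshape(h,w,3)
def proj(d,P):
    T=np.linalg.inv(d['cam_to_world']); rv=cv2.Rodrigues(T[:3,:3])[0]
    return cv2.projectPoints(np.array(P,float).reshape(-1,1,3),rv,T[:3,3],d['camera_matrix'],d['dist_coeffs'])[0].reshape(-1,2)
E
python3 - <<'E'
from h import *
for n in ['scene','top','wrist']:
    d=grab(n,n+'0'); print(n,d['cam_to_world'].round(3).tolist(),d['camera_matrix'].round(1).tolist(),(d['depth']>0).mean())
print(monitor.get_obs())
E
```

```text
pics
scene [[0.827, -0.299, 0.476, -0.1], [-0.562, -0.446, 0.696, -0.921], [0.004, -0.844, -0.537, 0.788], [0.0, 0.0, 0.0, 1.0]] [[515.9, 0.0, 316.4], [0.0, 515.9, 203.0], [0.0, 0.0, 1.0]] 0.996125
top [[-0.001, -0.99, 0.139, 0.399], [-1.0, 0.004, 0.021, 0.003], [-0.021, -0.139, -0.99, 1.054], [0.0, 0.0, 0.0, 1.0]] [[402.9, 0.0, 326.2], [0.0, 402.9, 198.1], [0.0, 0.0, 1.0]] 0.9959375
wrist [[0.437, 0.864, 0.25, 0.208], [0.9, -0.419, -0.123, 0.593], [-0.002, 0.279, -0.96, 0.374], [0.0, 0.0, 0.0, 1.0]] [[283.3, 0.0, 315.2], [0.0, 283.3, 197.3], [0.0, 0.0, 1.0]] 0.99575390625
{'t': 0.15, 'q': array([ 9.99996346e-01,  5.32313094e-02,  1.61397260e+00,  7.84378908e-06,
        1.47599703e+00, -1.18999781e-01]), 'dq': array([-7.04539128e-04, -2.79840889e-03, -3.72693441e-03, -2.08538073e-05,
        1.47796308e-03, -1.06750346e-03]), 'effort': array([ 8.75335027e-04, -3.94241917e+01, -3.70722485e+01, -8.97923587e-05,
        4.60817304e-03, -2.37449433e-05]), 'tool_pos': array([0.27260104, 0.56188133, 0.23033284]), 'tool_rot': array([-1.54312083,  0.35480625, -0.35393432]), 'contact_force': array([ 0.01362642, -0.06838202,  0.51018455]), 'wrist_torque': array([-0.05108192,  0.01509788,  0.00807818]), 'opening': 0.08542441003407301}
```

View pics/scene0.png

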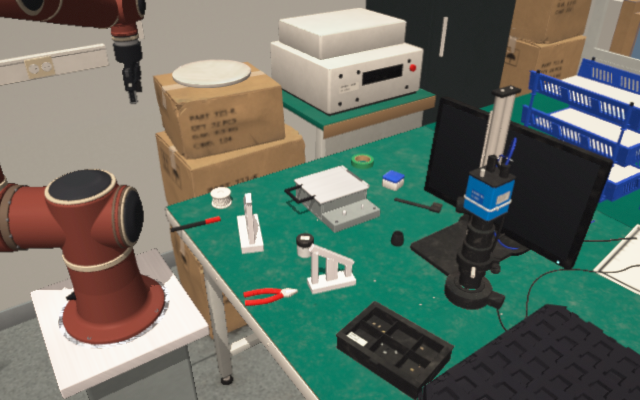

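View pics/top0.png

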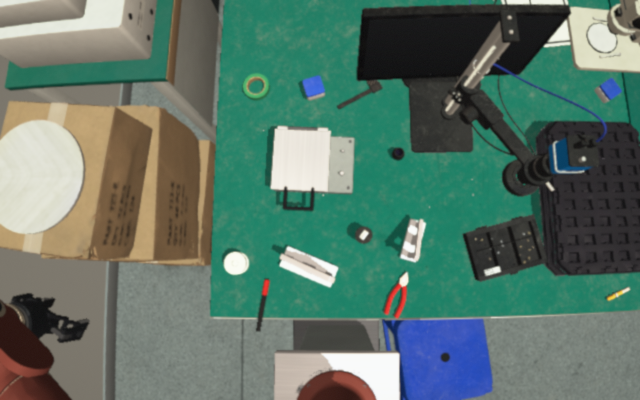

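View pics/wrist0.png

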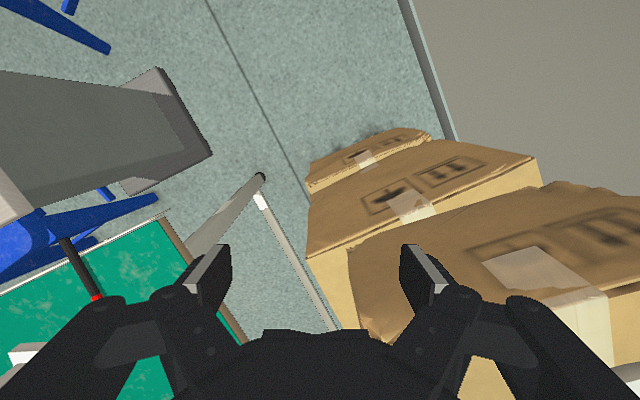

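Two gauge candidates: A at top (310,267)/scene (250,225), and B at top (413,240)/scene (330,268). I'll measure both and look at enlarged crops.

```bash
python3 - <<'E'
from h import *
s=load('scene0');t=load('top0')
a=cv2.resize(s['frame'][180:300,220:420],None,fx=4,fy=4,interpolation=cv2.INTER_CUBIC)
cv2.imwrite('pics/c_scene.png',a[...,::-1][:480])
a=cv2.resize(t['frame'][110:300,220:440],None,fx=3.6,fy=3.1,interpolation=cv2.INTER_CUBIC)
cv2.imwrite('pics/c_top.png',a[:590,:,::-1])
C=cloud(s); Ct=cloud(t)
def rep(C,x,name):
    u0,u1,v0,v1=x; P=C[v0:v1,u0:u1].reshape(-1,3); P=P[np.isfinite(P).all(1)&(P[:,2]>0.006)&(P[:,2]<.3)]
    print(name,len(P),P.min(0).round(3),P.max(0).round(3))
    for lo,hi in [(.006,.02),(.02,.06),(.06,.1),(.1,.14),(.14,.2)]:
        q=P[(P[:,2]>lo)&(P[:,2]<hi)]
        if len(q)>5:
            r=cv2.minAreaRect(q[:,:2].astype(np.float32)*1000); print(lo,len(q),np.round(r[0],1),np.round(r[1],1),round(r[2],1))
rep(C,(235,266,192,252),'A scene');rep(C,(305,358,243,293),'B scene')
rep(Ct,(275,342,243,290),'A top');rep(Ct,(398,428,215,265),'B top')
E
```

```text
A scene 924 [ 0.316 -0.007  0.006] [0.418 0.143 0.164]
0.006 495 [368.2  68.9] [146.6  54.2] 67.6
0.02 169 [368.   68.2] [139.5  53.4] 67.3
0.06 104 [367.5  68.3] [130.2  13.5] 68.0
0.1 96 [351.7  45.1] [75.4 13.4] 78.6
0.14 60 [344.8  12.6] [17.9 13.1] 68.1
B scene 1442 [ 0.38  -0.233  0.006] [ 0.486 -0.082  0.121]
0.006 550 [ 447.8 -154.8] [136.9 105.4] 74.5
0.02 415 [ 452.2 -147. ] [125.8  98.7] 73.6
0.06 369 [ 434.9 -199.3] [15.3 94.3] 73.6
0.1 108 [ 403.7 -188.9] [14.1 38.8] 79.4
A top 1183 [ 0.32  -0.002  0.008] [0.419 0.144 0.165]
0.006 673 [370.7  70.8] [140.9  54.6] 67.6
0.02 104 [370.5  70.4] [139.8  52.8] 67.7
0.06 121 [372.5  74.3] [133.1  13.7] 67.9
0.1 159 [364.2  55.6] [93.  13.7] 67.4
0.14 126 [352.8  27.3] [47.8 13.2] 66.2
B top 681 [ 0.382 -0.23   0.006] [ 0.488 -0.164  0.122]
0.006 369 [ 437.  -196.9] [ 41.5 105.2] 73.1
0.02 78 [ 439.1 -194.2] [ 8.1 97.4] 70.2
0.06 149 [ 435.4 -196.5] [10.5 91.3] 74.1
0.1 85 [ 406.3 -188.4] [10.4 42.1] 74.4
```

View pics/c_scene.png

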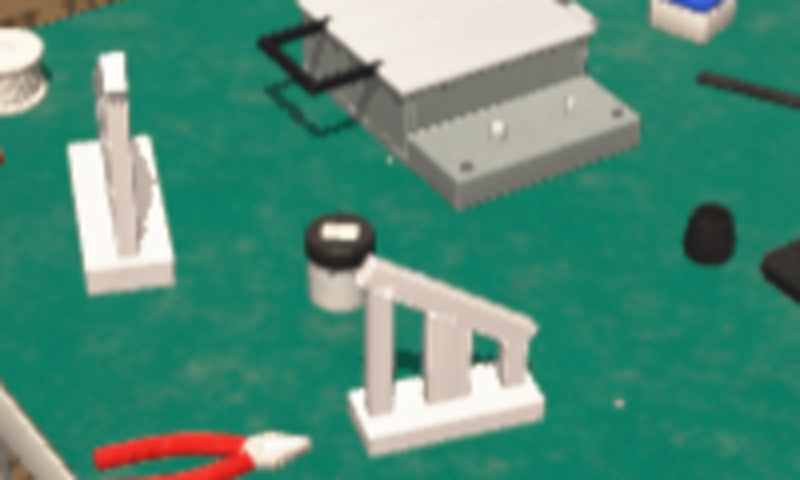

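View pics/c_top.png

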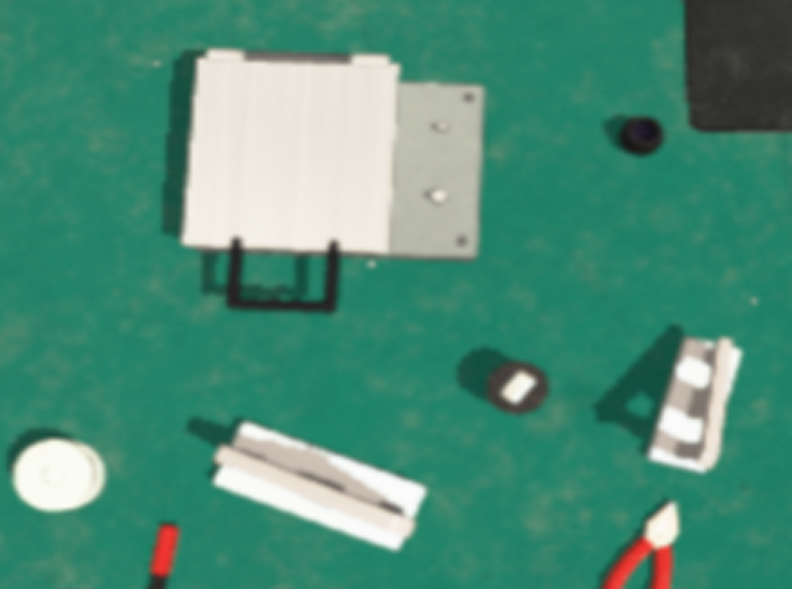

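B is the job's gauge: foot 105×41 mm, 121 mm tall. A measures 141×54×165 mm. Next, pegs, fixture, handle and B in both fixed views.

```bash
python3 - <<'E'
from h import *
s=load('scene0');t=load('top0')
for n,d,b in [('top',t,(325,110,360,200)),('scene',s,(290,150,390,235))]:
    u0,v0,u1,v1=b; f=8 if n=='top' else 8
    a=cv2.resize(d['frame'][v0:v1,u0:u1],None,fx=f if n!='top' else 6,fy=6,interpolation=cv2.INTER_CUBIC)
    cv2.imwrite('pics/p_%s.png'%n,a[...,::-1])
for n,d in [('t',t),('s',s)]:
    C=cloud(d)
    z=C[...,2]; m=(abs(z-.025)<.004)&(C[...,0]>.5)&(C[...,0]<.8)&(C[...,1]>-.15)&(C[...,1]<.05)
    m=cv2.morphologyEx(m.astype(np.uint8),cv2.MORPH_OPEN,np.ones((3,3)))
    k,l,st,_=cv2.connectedComponentsWithStats(m); i=1+st[1:,4].argmax(); q=C[l==i]
    print(n,st[i],'ledge z',np.median(q[:,2]),cv2.minAreaRect(q[:,:2].astype(np.float32)*1000))
    m=(abs(z-.062)<.004)&(C[...,0]>.45)&(C[...,0]<.85)&(C[...,1]>-.05)&(C[...,1]<.2)
    k,l,st,_=cv2.connectedComponentsWithStats(m.astype(np.uint8)); i=1+st[1:,4].argmax(); q=C[l==i]
    print(n,st[i],'cover z',np.median(q[:,2]),cv2.minAreaRect(q[:,:2].astype(np.float32)*1000))
E
```

```text
t [ 328  137   26   56 1147] ledge z 0.02388690826918527 ((633.5191650390625, -13.759292602539062), (62.9310188293457, 149.60159301757812), 87.17183685302734)
t [ 271  126   60   85 3542] cover z 0.06081342937572132 ((616.81494140625, 90.25275421142578), (144.2254180908203, 217.01670837402344), 87.33341979980469)
s [322 198  58  28 754] ledge z 0.024690634079746643 ((633.7034301757812, -11.484336853027344), (72.62069702148438, 152.38662719726562), 87.80402374267578)
s [ 284  165   86   39 1696] cover z 0.061533273670711874 ((616.7171020507812, 90.88908386230469), (151.80209350585938, 218.8516845703125), 85.97425079345703)
```

View pics/p_top.png

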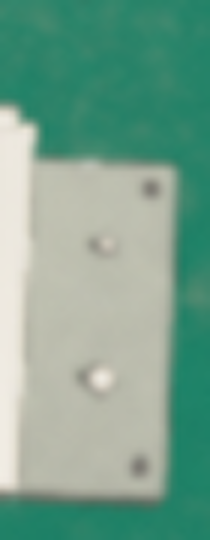

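View pics/p_scene.png

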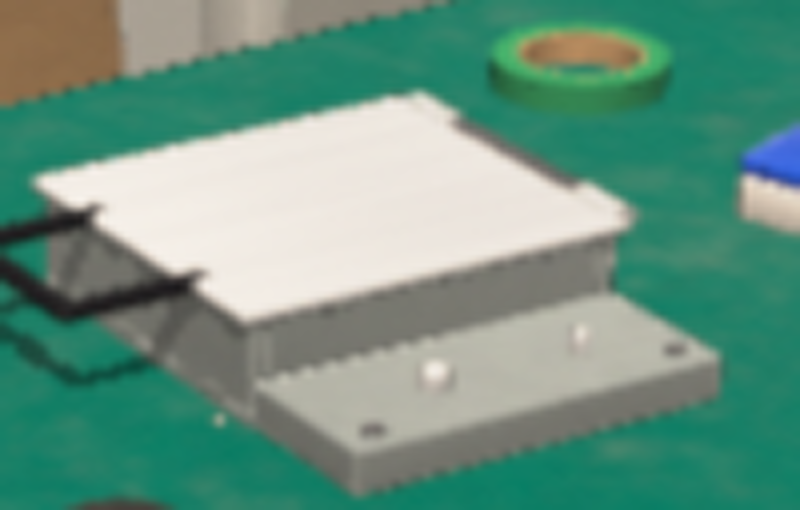

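```bash
cat >> h.py <<'E'
def Rdown(zdir_yaw):
    "tool y down, tool z horizontal at yaw"
    y=np.array([0,0,-1.]); z=np.array([np.cos(zdir_yaw),np.sin(zdir_yaw),0]); x=np.cross(y,z)
    return np.c_[x,y,z]
def delta(p,Rt):
    o=monitor.get_obs(); R0=R.from_rotvec(o['tool_rot']).as_matrix()
    print('t',round(o['t'],2),'tcp',o['tool_pos'].round(4),'F',o['contact_force'].round(2),'open',round(o['opening'],4),'q',o['q'].round(2))
    rv=R.from_matrix(R0.T@Rt).as_rotvec(); dw=np.array(p)-o['tool_pos']
    print('turn(tool)',rv.round(4),'shift cm now-axes',(100*R0.T@dw).round(2),'after-turn axes',(100*Rt.T@dw).round(2))
E
python3 - <<'E'
from h import *
o=monitor.get_obs(); M=R.from_rotvec(o['tool_rot']).as_matrix(); print(M.round(3), np.degrees(np.arctan2(M[1,2],M[0,2])))
d=load('wrist0'); print('cam in tool',(M.T@(d['cam_to_world'][:3,3]-o['tool_pos'])).round(3), (M.T@d['cam_to_world'][:3,:3]).round(3))
for yaw in (74,-106): delta([.436,-.196,.26],Rdown(np.radians(yaw)))
t=load('top0'); s=load('scene0')
print(plane(t,[(325+100/6-.5,110+378/6-.5),(325+104/6-.5,110+244/6-.5)],.035))
print(plane(s,[(290+435/8-.5,150+370/6-.5),(290+580/8-.5,150+333/6-.5)],.032))
E
```

```text
[[ 0.9   -0.001  0.437]
 [-0.437 -0.001  0.9  ]
 [-0.    -1.    -0.002]] 64.11372156165052
cam in tool [-0.072 -0.144 -0.001] [[ 0.     0.96   0.279]
 [ 0.    -0.279  0.96 ]
 [ 1.    -0.    -0.   ]]
t 0.15 tcp [0.2726 0.5619 0.2303] F [ 0.01 -0.07  0.51] open 0.0854 q [ 1.    0.05  1.61  0.    1.48 -0.12]
turn(tool) [ 0.0016 -0.1725 -0.0003] shift cm now-axes [ 47.79  -2.88 -61.05] after-turn axes [ 36.6   -2.97 -68.35]
t 0.15 tcp [0.2726 0.5619 0.2303] F [ 0.01 -0.07  0.51] open 0.0854 q [ 1.    0.05  1.61  0.    1.48 -0.12]
turn(tool) [5.000e-04 2.969e+00 2.300e-03] shift cm now-axes [ 47.79  -2.88 -61.05] after-turn axes [-36.6   -2.97  68.35]
[[ 0.6090628  -0.01357065  0.035     ]
 [ 0.66832473 -0.01569927  0.035     ]]
[[ 0.60946819 -0.01338883  0.032     ]
 [ 0.66866565 -0.01643379  0.032     ]]
```

Request:
servo_tool:
  commands: [0,-0.086,0,0,-2,0,1,0,-0.086,0,0,-2,0,1,0,0,0,2,0,-3.8,1,0,0,0,2,0,-3.8,1,0,0,0,2,0,-3.8,1,0,0,0,2,0,-3.8,1,0,0,0,2,0,-3.8,1,0,0,0,2,0,-3.8,1,0,0,0,2,0,-3.8,1,0,0,0,2,0,-3.8,1,0,0,0,2,0,-3.8,1,0,0,0,2,0,-3.8,1,0,0,0,2,0,-3.8,1,0,0,0,2,0,-3.8,1,0,0,0,2,0,-3.8,1,0,0,0,2,0,-3.8,1]

```text
t: 1.75
tool_pos: [0.4007, -0.0443, 0.2687]
tool_rot: [-1.569, 0.204, -0.205]
contact_force: [0.6, 0.3, 0.5]
opening: 0.085
```

```bash
python3 - <<'E'
from h import *
delta([.436,-.196,.26],Rdown(np.radians(74)))
E
```

```text
t 1.75 tcp [ 0.4007 -0.0443  0.2687] F [0.56 0.33 0.48] open 0.085 q [-0.29 -0.54  2.04 -0.01  1.63 -1.6 ]
turn(tool) [0.0077 0.0188 0.0013] shift cm now-axes [  7.32   0.99 -13.74] after-turn axes [  7.58   0.87 -13.61]
```

Request:
servo_tool:
  commands: [0.004,0.009,0,2,0.3,-3.5,1,0.004,0.009,0,2,0.3,-3.5,1,0,0,0,1.8,0.2,-3.4,1,0,0,0,1.5,0.1,-3.2,1,0,0,0,0,0,0,1]

```text
t: 2.25
tool_pos: [0.4336, -0.2059, 0.2585]
tool_rot: [-1.558, 0.224, -0.226]
contact_force: [0.1, 1.1, -0.9]
opening: 0.0857
```

```bash
python3 - <<'E'
from h import *
d=grab('wrist','w1'); C=cloud(d)
P=C[(C[...,2]>.006)&(C[...,2]<.14)&(abs(C[...,0]-.435)<.09)&(abs(C[...,1]+.197)<.065)]
for lo,hi in [(.006,.018),(.05,.13),(.06,.08),(.1,.13)]:
    q=P[(P[:,2]>lo)&(P[:,2]<hi)]; print(lo,len(q),np.median(q[:,2]),cv2.minAreaRect(q[:,:2].astype(np.float32)*1000))
delta([.436,-.196,.26],Rdown(np.radians(74)))
E
```

```text
0.006 1537 0.01517982956805941 ((415.65557861328125, -191.95782470703125), (39.96228790283203, 145.3606719970703), 73.11613464355469)
0.05 760 0.10065986553274062 ((435.67047119140625, -198.64247131347656), (10.000078201293945, 104.41944122314453), 73.71646881103516)
0.06 147 0.07065473348197165 ((435.3952941894531, -198.59078979492188), (9.724820137023926, 92.8116226196289), 74.06983184814453)
0.1 392 0.1133996364306884 ((405.2659912109375, -189.77491760253906), (9.993053436279297, 41.0824089050293), 73.6644515991211)
t 2.3 tcp [ 0.4335 -0.2042  0.2585] F [-1.01 -0.65 -0.26] open 0.0852 q [-0.6  -0.32  1.91  0.    1.56 -1.88]
turn(tool) [-0.0019 -0.0067  0.0007] shift cm now-axes [ 0.01 -0.15  0.86] after-turn axes [ 0.02 -0.15  0.86]
```

View pics/w1.png

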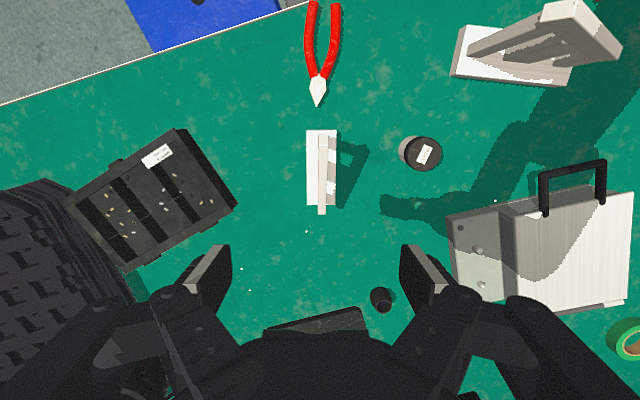

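```bash
python3 - <<'E'
from h import *
delta([.436,-.198,.051],Rdown(np.radians(73.8)))
E
```

```text
t 2.3 tcp [ 0.4335 -0.2042  0.2585] F [-1.01 -0.65 -0.26] open 0.0852 q [-0.6  -0.32  1.91  0.    1.56 -1.88]
turn(tool) [-0.0019 -0.0032  0.0007] shift cm now-axes [ 0.05 20.75  0.63] after-turn axes [ 0.07 20.75  0.67]
```

Request:
servo_tool:
  commands: [0,-0.003,0,0,2.5,0.3,0.6,0,0,0,0,3.5,0.3,0.6,0,0,0,0,3,0,0.6,0,0,0,0,2,0,0.6,0,0,0,0,0,0,0.6]

```text
t: 2.8
tool_pos: [0.4357, -0.1933, 0.1465]
tool_rot: [-1.557, 0.216, -0.222]
contact_force: [0.2, 0.1, 0.4]
opening: 0.0513
```

```bash
python3 - <<'E'
from h import *
d=grab('wrist','w2'); grab('scene','s2'); C=cloud(d)
delta([.436,-.198,.051],Rdown(np.radians(73.8)))
P=C[(C[...,2]>.004)&(C[...,2]<.13)&(abs(C[...,0]-.435)<.07)&(abs(C[...,1]+.197)<.05)]
for lo,hi in [(.006,.018),(.05,.13),(.06,.08),(.1,.13)]:
    q=P[(P[:,2]>lo)&(P[:,2]<hi)]; print(lo,len(q),cv2.minAreaRect(q[:,:2].astype(np.float32)*1000))
E
```

```text
t 2.9 tcp [ 0.4375 -0.1948  0.1499] F [ 0.47 -1.03  0.32] open 0.0508 q [-0.58 -0.25  2.03  0.    1.35 -1.87]
turn(tool) [-0.0015  0.0036  0.0089] shift cm now-axes [-0.15  9.89 -0.37] after-turn axes [-0.06  9.89 -0.35]
0.006 2668 ((435.6363220214844, -198.6172332763672), (40.030487060546875, 104.30730438232422), 73.70110321044922)
0.05 1540 ((435.1108703613281, -198.5946502685547), (9.986370086669922, 104.11402893066406), 73.76318359375)
0.06 240 ((465.21575927734375, -207.52713012695312), (9.750920295715332, 32.53783416748047), 74.09994506835938)
0.1 893 ((404.9107360839844, -189.79037475585938), (9.966325759887695, 41.21086502075195), 73.83583068847656)
```

View pics/w2.png

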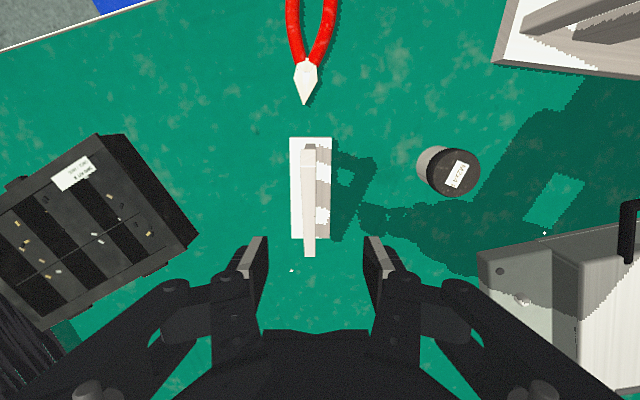

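Request:
servo_tool:
  commands: [0,0.003,0.008,-0.1,2,-0.4,0.6,0,0,0,0,2.5,0,0.6,0,0,0,0,2.5,0,0.6,0,0,0,0,1.5,0,0.6,0,0,0,0,0,0,0.6]

```text
t: 3.4
tool_pos: [0.4438, -0.2012, 0.0752]
tool_rot: [-1.567, 0.203, -0.236]
contact_force: [-0.4, 0.3, -0.3]
opening: 0.051
```

```bash
python3 - <<'E'
from h import *
delta([.4355,-.1985,.051],Rdown(np.radians(73.7)))
E
```

```text
t 3.4 tcp [ 0.4438 -0.2012  0.0752] F [-0.39  0.32 -0.26] open 0.051 q [-0.58 -0.14  2.08  0.    1.19 -1.87]
turn(tool) [0.0043 0.0052 0.0214] shift cm now-axes [-0.92  2.4   0.04] after-turn axes [-0.87  2.42  0.02]
```

Request:
servo_tool:
  commands: [0.004,0.005,0.02,-0.8,0,0,0.6,0,0,0,0,0,0,0.6]

```text
t: 3.6
tool_pos: [0.4375, -0.1996, 0.0788]
tool_rot: [-1.561, 0.219, -0.227]
contact_force: [-0.5, 0.1, -0.3]
opening: 0.0509
```

```bash
python3 - <<'E'
from h import *
delta([.4355,-.1985,.051],Rdown(np.radians(73.7)))
E
```

```text
t 3.6 tcp [ 0.4375 -0.1996  0.0788] F [-0.52  0.15 -0.35] open 0.0509 q [-0.58 -0.15  2.08 -0.    1.21 -1.87]
turn(tool) [0.0015 0.0005 0.0047] shift cm now-axes [-0.24  2.77  0.05] after-turn axes [-0.23  2.78  0.05]
```

Request:
servo_tool:
  commands: [0.001,0,0.005,-0.3,1,0,0.6,0,0,0.004,-0.1,1,0,0.6,0,0,0.003,-0.1,0.8,0,0.6,0,0,0,0,0,0,0.6]

```text
t: 4.0
tool_pos: [0.4342, -0.1993, 0.0519]
tool_rot: [-1.561, 0.225, -0.221]
contact_force: [-0.6, 0.5, -0.2]
opening: 0.0512
```

```bash
python3 - <<'E'
from h import *
delta([.4355,-.1985,.051],Rdown(np.radians(73.7)))
E
```

```text
t 4.0 tcp [ 0.4342 -0.1993  0.0519] F [-0.63  0.55 -0.23] open 0.0512 q [-0.58 -0.12  2.09 -0.    1.16 -1.87]
turn(tool) [ 0.0022  0.0004 -0.0025] shift cm now-axes [0.1  0.09 0.12] after-turn axes [0.1  0.09 0.12]
```

Request:
servo_tool:
  commands: [0.002,0,-0.002,0.1,0.1,0.1,0.6,0,0,0,0,0,0,0.6,0,0,0,0,0,0,0,0,0,0,0,0,0,0,0,0,0,0,0,0,0,0,0,0,0,0,0,0,0,0,0,0,0,0,0]
  grip_force: 50

```text
t: 4.7
tool_pos: [0.4356, -0.1985, 0.0505]
tool_rot: [-1.559, 0.224, -0.222]
contact_force: [0.5, 0.5, -0.8]
opening: 0.0094
```

```bash
python3 - <<'E'
from h import *
delta([.4355,-.1985,.14],Rdown(np.radians(73.7)))
E
```

```text
t 4.7 tcp [ 0.4356 -0.1985  0.0505] F [ 0.51  0.52 -0.79] open 0.0094 q [-0.58 -0.11  2.09  0.    1.16 -1.87]
turn(tool) [-0.0004  0.0004 -0.0007] shift cm now-axes [-0.01 -8.95 -0.  ] after-turn axes [-0.01 -8.95 -0.01]
```

Request:
servo_tool:
  commands: [0,0,0,0,-2,0,0,0,0,0,0,-3,0,0,0,0,0,0,-3,0,0,0,0,0,0,-2,0,0,0,0,0,0,0,0,0]

```text
t: 5.2
tool_pos: [0.433, -0.197, 0.1501]
tool_rot: [-1.556, 0.229, -0.217]
contact_force: [0.8, 0.4, -2.0]
opening: 0.0093
```

```bash
python3 - <<'E'
from h import *
d=load('w1'); a=cv2.resize(d['frame'][215:310,440:520],None,fx=6,fy=6,interpolation=cv2.INTER_CUBIC); cv2.imwrite('pics/w1p.png',a[...,::-1])
delta([.6388,-.0148,.15],Rdown(np.radians(87.4)))
grab('scene','s3')
E
```

```text
t 5.2 tcp [ 0.433  -0.197   0.1501] F [ 0.83  0.45 -1.97] open 0.0093 q [-0.58 -0.25  2.03 -0.    1.37 -1.87]
turn(tool) [-0.0034 -0.2388 -0.0083] shift cm now-axes [14.65 -0.06 23.26] after-turn axes [1.973e+01 1.000e-02 1.913e+01]
```

View pics/w1p.png

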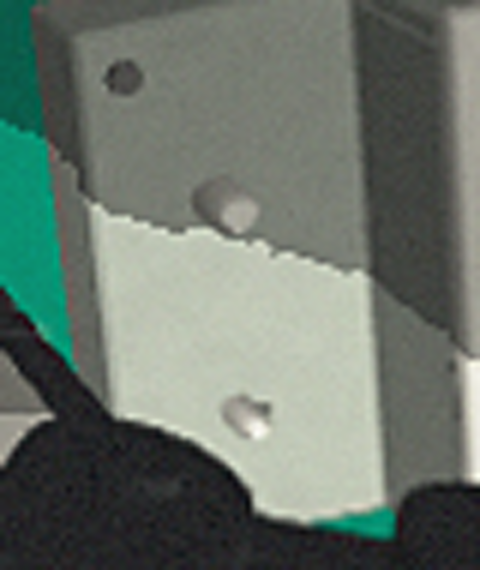

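View pics/s3.png

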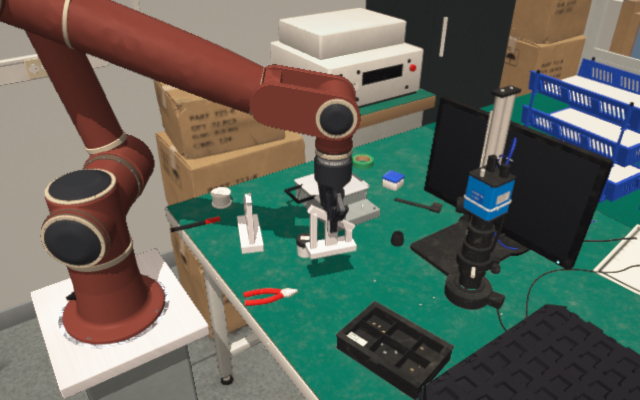

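Request:
servo_tool:
  commands: [0,-0.08,-0.004,0,0,0,0,0,-0.08,-0.004,0,0,0,0,0,-0.078,0,1,0,1,0,0,0,0,3,0,2,0,0,0,0,3,0,2,0,0,0,0,3,0,2,0,0,0,0,2,0,1,0,0,0,0,0,0,0,0,0,0,0,0,0,0,0]

```text
t: 6.15
tool_pos: [0.5498, -0.1151, 0.1261]
tool_rot: [-1.555, 0.053, -0.007]
contact_force: [-0.1, 0.4, -2.1]
opening: 0.0095
```

```bash
python3 - <<'E'
from h import *
d=grab('wrist','w4'); d1=load('w1')
print(plane(d1,[(440+241/6-.4,215+211/6-.4),(440+257/6-.4,215+424/6-.4)],.035))
delta([.6388,-.0148,.15],Rdown(np.radians(87.4)))
print(proj(d,[(.609,-.0135,.035),(.6684,-.016,.035)]))
E
```

```text
[[ 0.60840661 -0.0136745   0.035     ]
 [ 0.66758749 -0.01741773  0.035     ]]
t 6.2 tcp [ 0.5494 -0.1152  0.126 ] F [-0.    0.93 -2.83] open 0.0092 q [-0.34  0.01  1.84  0.01  1.33 -1.88]
turn(tool) [-0.0149  0.0064 -0.0299] shift cm now-axes [ 8.46 -2.5  10.42] after-turn axes [ 8.47 -2.4  10.43]
[[426.84924854 261.51976762]
 [420.74580119 317.22127712]]
```

View pics/w4.png

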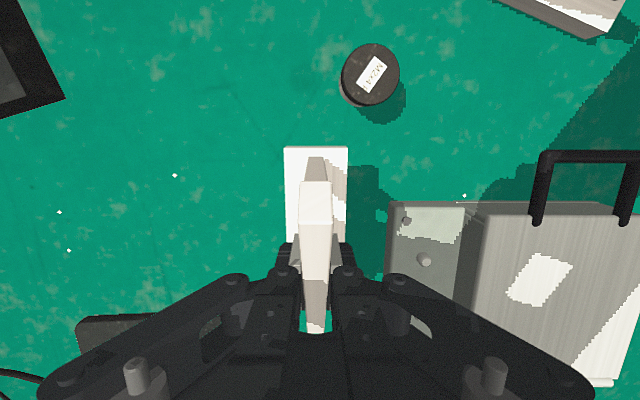

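```bash
python3 - <<'E'
from h import *
d=load('w4'); C=cloud(d)
a=cv2.resize(d['frame'][190:290,380:480],None,fx=6,fy=6,interpolation=cv2.INTER_CUBIC); cv2.imwrite('pics/w4p.png',a[...,::-1])
o=monitor.get_obs(); M=R.from_rotvec(o['tool_rot']).as_matrix()
L=(C-o['tool_pos'])@M   # in tool axes
S=C[140:260,270:360].reshape(-1,3); l=L[140:260,270:360].reshape(-1,3); g=d['frame'][140:260,270:360].reshape(-1,3)
k=(g.min(1)>150)
m=k&(l[:,1]>.025)&(l[:,1]<.05)
q=l[m]; print('foot top: y',np.median(q[:,1]),'x',q[:,0].min(),'z',np.percentile(q[:,2],[1,99]),len(q))
A=np.c_[q[:,0],q[:,2],np.ones(len(q))]; print('slope y vs x,z',np.linalg.lstsq(A,q[:,1],rcond=None)[0])
m=k&(l[:,1]<.0); q=l[m]; print('top edge x min',q[:,0].min(),'ymin',q[:,1].min(),'z',np.percentile(q[:,2],[1,50,99]))
print(M.round(3))
E
```

```text
foot top: y 0.035237246364292124 x -0.051880496878750335 z [-0.01991026  0.01954152] 3176
slope y vs x,z [-0.02019447 -0.00033126  0.0349107 ]
top edge x min -0.07170842483928423 ymin -0.14389419219785218 z [-0.00535423 -0.00046853  0.00440455]
[[ 0.999 -0.029  0.039]
 [-0.039  0.016  0.999]
 [-0.03  -0.999  0.015]]
```

View pics/w4p.png

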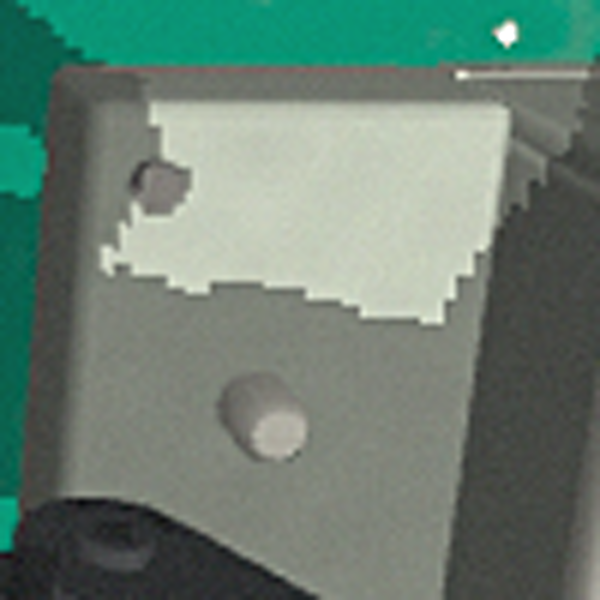

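```bash
cat >> h.py <<'E'
RT=Rdown(np.radians(87.3))@R.from_rotvec([0,0,.02]).as_matrix()
E
python3 - <<'E'
from h import *
delta([.6388,-.0152,.115],RT); print(RT.round(3))
E
```

```text
t 6.2 tcp [ 0.5494 -0.1152  0.126 ] F [-0.    0.93 -2.83] open 0.0092 q [-0.34  0.01  1.84  0.01  1.33 -1.88]
turn(tool) [-0.0148  0.0082 -0.01  ] shift cm now-axes [ 8.57  1.   10.32] after-turn axes [ 8.48  0.93 10.41]
[[ 0.999 -0.02   0.047]
 [-0.047  0.001  0.999]
 [-0.02  -1.     0.   ]]
```

Request:
servo_tool:
  commands: [-0.015,0.008,-0.01,1.5,-0.3,2,0,0,0,0,2,0,2.5,0,0,0,0,2,0,2.5,0,0,0,0,1.8,0,2,0,0,0,0,0.8,0,1,0,0,0,0,0,0,0,0,0,0,0,0,0,0,0]

```text
t: 6.9
tool_pos: [0.6298, -0.0217, 0.1217]
tool_rot: [-1.571, 0.068, -0.021]
contact_force: [-0.6, -0.5, -1.7]
opening: 0.0094
```

```bash
python3 - <<'E'
from h import *
delta([.6388,-.0152,.11],RT)
E
```

```text
t 6.9 tcp [ 0.6298 -0.0217  0.1217] F [-0.55 -0.54 -1.72] open 0.0094 q [-0.15  0.17  1.67 -0.01  1.33 -1.66]
turn(tool) [ 0.0019 -0.0093 -0.0099] shift cm now-axes [0.89 1.14 0.7 ] after-turn axes [0.89 1.15 0.69]
```

Request:
servo_tool:
  commands: [0.002,-0.009,-0.01,0.5,0.3,0.4,0,0,0,0,0.4,0.3,0.3,0,0,0,0,0,0.3,0,0,0,0,0,0,0,0,0,0,0,0,0,0,0,0]

```text
t: 7.4
tool_pos: [0.6373, -0.0178, 0.1111]
tool_rot: [-1.57, 0.056, -0.023]
contact_force: [0.0, 0.3, -1.9]
opening: 0.0091
```

```bash
python3 - <<'E'
from h import *
delta([.6388,-.0152,.095],RT)
d=grab('scene','s5'); a=cv2.resize(d['frame'][130:260,280:420],None,fx=5,fy=4.5,interpolation=cv2.INTER_CUBIC); cv2.imwrite('pics/s5c.png',a[...,::-1])
E
```

```text
t 7.4 tcp [ 0.6373 -0.0178  0.1111] F [ 0.02  0.29 -1.88] open 0.0091 q [-0.14  0.19  1.67 -0.    1.3  -1.66]
turn(tool) [ 0.0004 -0.0035 -0.0011] shift cm now-axes [0.17 1.6  0.27] after-turn axes [0.17 1.61 0.27]
```

View pics/s5c.png

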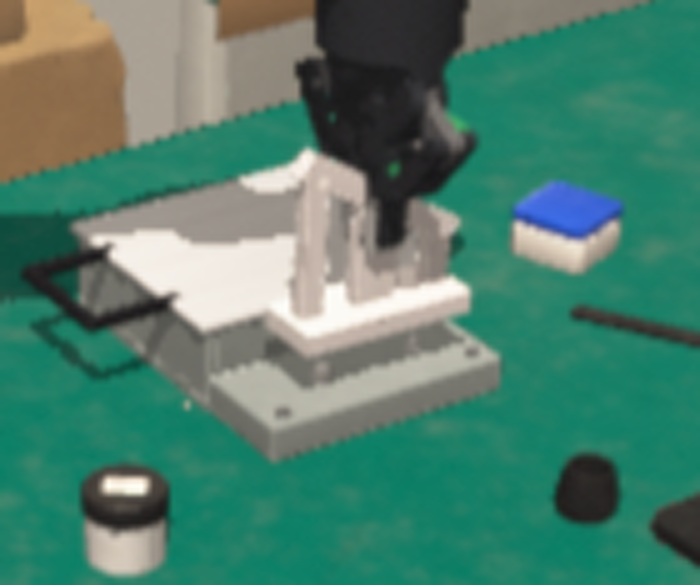

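The gauge hangs over the pegs, tall end at the front. I'll fine-align, then go down.

Request:
servo_tool:
  commands: [0,-0.004,-0.001,0.2,0.4,0.3,0,0,0,0,0,0.5,0,0,0,0,0,0,0.4,0,0,0,0,0,0,0,0,0,0,0,0,0,0,0,0]

```text
t: 7.95
tool_pos: [0.6392, -0.0146, 0.0967]
tool_rot: [-1.57, 0.052, -0.02]
contact_force: [-0.6, -0.6, -1.8]
opening: 0.009
```

```bash
python3 - <<'E'
from h import *
delta([.6388,-.0152,.087],RT)
E
```

```text
t 7.95 tcp [ 0.6392 -0.0146  0.0967] F [-0.61 -0.57 -1.85] open 0.009 q [-0.14  0.21  1.67 -0.    1.28 -1.66]
turn(tool) [ 0.0004  0.001  -0.0003] shift cm now-axes [-0.02  0.98 -0.06] after-turn axes [-0.02  0.98 -0.06]
```

Request:
servo_tool:
  commands: [0,0.001,0,0,0.5,-0.1,0,0,0,0,0,0.4,0,0,0,0,0,0,0.2,0,0,0,0,0,0,0,0,0]

```text
t: 8.35
tool_pos: [0.6389, -0.0158, 0.0848]
tool_rot: [-1.57, 0.053, -0.021]
contact_force: [-0.5, -0.1, -2.2]
opening: 0.0093
```

```bash
python3 - <<'E'
from h import *
delta([.6388,-.0152,.074],RT)
d=grab('scene','s6'); a=cv2.resize(d['frame'][150:250,300:400],None,fx=6,fy=6,interpolation=cv2.INTER_CUBIC); cv2.imwrite('pics/s6c.png',a[...,::-1])
E
```

```text
t 8.35 tcp [ 0.6389 -0.0158  0.0848] F [-0.53 -0.06 -2.18] open 0.0093 q [-0.14  0.22  1.68 -0.    1.26 -1.66]
turn(tool) [ 0.0005 -0.0001 -0.0003] shift cm now-axes [0.01 1.08 0.06] after-turn axes [0.01 1.08 0.06]
```

View pics/s6c.png

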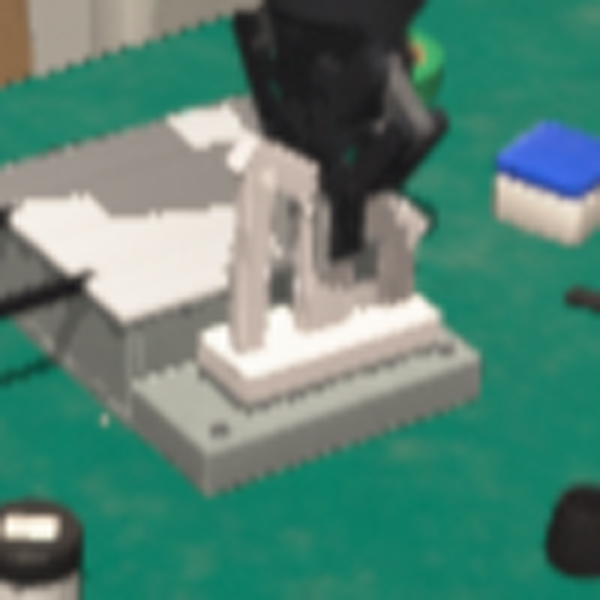

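Underside is about at peg-top height. I'll continue down gently, watching the force.

Request:
servo_tool:
  commands: [0,0,0,0,0.3,0.05,0,0,0,0,0,0.2,0,0,0,0,0,0,0.1,0,0,0,0,0,0,0,0,0]

```text
t: 8.8
tool_pos: [0.6391, -0.0153, 0.0788]
tool_rot: [-1.571, 0.052, -0.022]
contact_force: [-1.1, -0.2, -1.8]
opening: 0.0091
```

```bash
python3 - <<'E'
from h import *
delta([.6388,-.0152,.074],RT)
E
```

```text
t 8.8 tcp [ 0.6391 -0.0153  0.0788] F [-1.07 -0.22 -1.76] open 0.0091 q [-0.14  0.23  1.68 -0.    1.25 -1.66]
turn(tool) [ 0.0006 -0.0001  0.0006] shift cm now-axes [-0.02  0.48  0.  ] after-turn axes [-0.02  0.48  0.  ]
```

Underside is ~30 mm up with no contact force, so the pegs are in the holes. Continuing.

Request:
servo_tool:
  commands: [0,0,0,0,0.2,0,0,0,0,0,0,0.2,0,0,0,0,0,0,0.1,0,0,0,0,0,0,0,0,0]

```text
t: 9.2
tool_pos: [0.6397, -0.0153, 0.0766]
tool_rot: [-1.571, 0.051, -0.022]
contact_force: [0.3, -0.1, -2.6]
opening: 0.0098
```

```bash
python3 - <<'E'
from h import *
delta([.6388,-.0152,.074],RT)
E
```

```text
t 9.2 tcp [ 0.6397 -0.0153  0.0766] F [ 0.27 -0.1  -2.62] open 0.0098 q [-0.14  0.24  1.68 -0.    1.24 -1.66]
turn(tool) [0.0008 0.0001 0.0015] shift cm now-axes [-0.09  0.26  0.01] after-turn axes [-0.09  0.26  0.01]
```

Request:
servo_tool:
  commands: [0,0,0,-0.05,0.2,0,0,0,0,0,0,0.2,0,0,0,0,0,0,0.15,0,0]

```text
t: 9.5
tool_pos: [0.6399, -0.0154, 0.0763]
tool_rot: [-1.571, 0.051, -0.022]
contact_force: [-5.6, 0.4, 5.1]
opening: 0.0096
```

```bash
python3 - <<'E'
from h import *
delta([.6388,-.0152,.074],RT)
d=grab('wrist','w7'); C=cloud(d)
o=monitor.get_obs(); M=R.from_rotvec(o['tool_rot']).as_matrix()
g=d['frame']; k=(g.min(2)>100)
z=C[...,2]
for nm,m in [('foot',k&(z>.034)&(z<.047)&(C[...,0]>.57)&(C[...,0]<.62)&(abs(C[...,1]+.015)<.03))]:
    q=C[m]; print(nm,len(q),q.min(0).round(4),q.max(0).round(4),'z med',np.median(q[:,2]))
    A=np.c_[q[:,0]-.6,q[:,1],np.ones(len(q))]; print(np.linalg.lstsq(A,q[:,2],rcond=None)[0].round(4))
m=(abs(z-.025)<.005)&(C[...,0]>.55)&(C[...,0]<.6)&(C[...,1]>-.045)&(C[...,1]<.01); print('ledge',np.median(z[m]),m.sum())
E
```

```text
t 9.5 tcp [ 0.6399 -0.0154  0.0763] F [-5.56  0.41  5.09] open 0.0096 q [-0.14  0.24  1.68 -0.    1.24 -1.66]
turn(tool) [0.0011 0.0004 0.0018] shift cm now-axes [-0.11  0.23  0.01] after-turn axes [-0.11  0.24  0.01]
foot 2166 [ 0.5861 -0.0344  0.0344] [0.62   0.0066 0.0467] z med 0.0416280554474706
[0.0043 0.0011 0.0415]
ledge 0.02614483702899925 3685
```

View pics/w7.png

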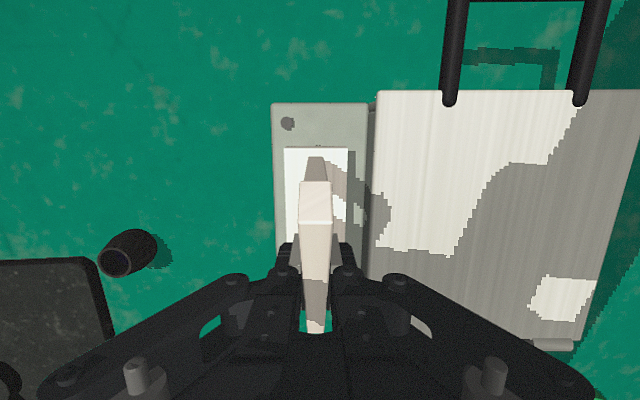

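Request:
servo_tool:
  commands: [0,0,0,-0.15,0,0,0,0,0,0,-0.05,0.1,0,0,0,0,0,0,0.1,0,0]

```text
t: 9.85
tool_pos: [0.6384, -0.0153, 0.0762]
tool_rot: [-1.571, 0.05, -0.023]
contact_force: [-4.6, 0.1, 7.9]
opening: 0.0093
```

```bash
python3 - <<'E'
from h import *
delta([.6388,-.0152,.074],RT)
E
```

```text
t 9.85 tcp [ 0.6384 -0.0153  0.0762] F [-4.61  0.08  7.88] open 0.0093 q [-0.14  0.23  1.69 -0.    1.24 -1.66]
turn(tool) [0.0012 0.0005 0.0031] shift cm now-axes [0.05 0.22 0.01] after-turn axes [0.05 0.22 0.01]
```

Request:
servo_tool:
  commands: [0,0,0,0,0,0,0.35,0,0,0,0,0,0,0.35,0,0,0,0,0,0,0.35,0,0,0,0,0,0,0.35]

```text
t: 10.25
tool_pos: [0.639, -0.0155, 0.0758]
tool_rot: [-1.571, 0.049, -0.025]
contact_force: [0.8, -0.2, 0.8]
opening: 0.0298
```

```bash
python3 - <<'E'
from h import *
delta([.6388,-.0152,.16],Rdown(np.radians(87.3)))
E
```

```text
t 10.25 tcp [ 0.639  -0.0155  0.0758] F [ 0.75 -0.17  0.84] open 0.0298 q [-0.14  0.23  1.69 -0.    1.24 -1.66]
turn(tool) [ 0.0013  0.0003 -0.015 ] shift cm now-axes [-0.14 -8.42  0.01] after-turn axes [-0.02 -8.42  0.03]
```

Request:
servo_tool:
  commands: [0,0,0,0,-1,0,0.35,0,0,-0.01,0,-2,0,0.35,0,0,0,0,-3,0,0.35,0,0,0,0,-4,0,0.35,0,0,0,0,-3,0,0.35,0,0,0,0,0,0,0.35,0,0,0,0,0,0,0.35]

```text
t: 10.95
tool_pos: [0.6404, -0.0153, 0.2184]
tool_rot: [-1.572, 0.035, -0.038]
contact_force: [-0.2, -0.4, -0.9]
opening: 0.0299
```

```bash
python3 - <<'E'
from h import *
delta([.6388,-.0152,.2],Rdown(np.radians(87.3)))
d=grab('scene','s8'); a=cv2.resize(d['frame'][150:250,290:400],None,fx=6,fy=6,interpolation=cv2.INTER_CUBIC); cv2.imwrite('pics/s8c.png',a[...,::-1])
w=grab('wrist','w8')
for n,d in [('s',d),('w',w)]:
    C=cloud(d); z=C[...,2]; near=(C[...,0]>.55)&(C[...,0]<.73)&(abs(C[...,1]+.015)<.045)
    for lo,hi in [(.034,.045),(.08,.15),(.021,.03)]:
        q=C[near&(z>lo)&(z<hi)]; A=np.c_[q[:,0]-.64,q[:,1]+.015,np.ones(len(q))]
        print(n,lo,len(q),cv2.minAreaRect(q[:,:2].astype(np.float32)*1000),'zmed',np.median(q[:,2]).round(4),'fit',np.linalg.lstsq(A,q[:,2],rcond=None)[0].round(4), 'zmax',q[:,2].max())
E
```

```text
t 10.95 tcp [ 0.6404 -0.0153  0.2184] F [-0.24 -0.43 -0.89] open 0.0299 q [-0.14  0.1   1.59 -0.    1.45 -1.66]
turn(tool) [0.0018 0.0005 0.002 ] shift cm now-axes [-0.16  1.84  0.01] after-turn axes [-0.16  1.84  0.  ]
s 0.034 388 ((627.1898193359375, -7.216270446777344), (67.71766662597656, 137.39532470703125), 87.06727600097656) zmed 0.0386 fit [0.0053 0.0251 0.0387] zmax 0.044869374914329074
s 0.08 363 ((634.0504150390625, -16.962461471557617), (18.10126304626465, 100.38045501708984), 85.37257385253906) zmed 0.104 fit [-0.3931 -0.1932  0.0986] zmax 0.14787918691249036
s 0.021 412 ((633.3348999023438, -11.901531219482422), (72.75370788574219, 153.81752014160156), 86.4608154296875) zmed 0.0249 fit [0.0077 0.0233 0.0254] zmax 0.029969802528810763
w 0.034 2175 ((634.7084350585938, -7.843851089477539), (54.7342643737793, 133.947265625), 87.32998657226562) zmed 0.0402 fit [ 0.0016 -0.0156  0.0401] zmax 0.04401181284186928
w 0.08 1076 ((637.3461303710938, -15.445821762084961), (9.958263397216797, 103.5988998413086), 87.39088439941406) zmed 0.1279 fit [-0.642   0.0113  0.1147] zmax 0.14826434028409688
w 0.021 3457 ((633.681884765625, -12.869773864746094), (65.43275451660156, 147.83778381347656), 87.18429565429688) zmed 0.0262 fit [-0.0003  0.0025  0.0261] zmax 0.029787382295591247
```

View pics/s8c.png

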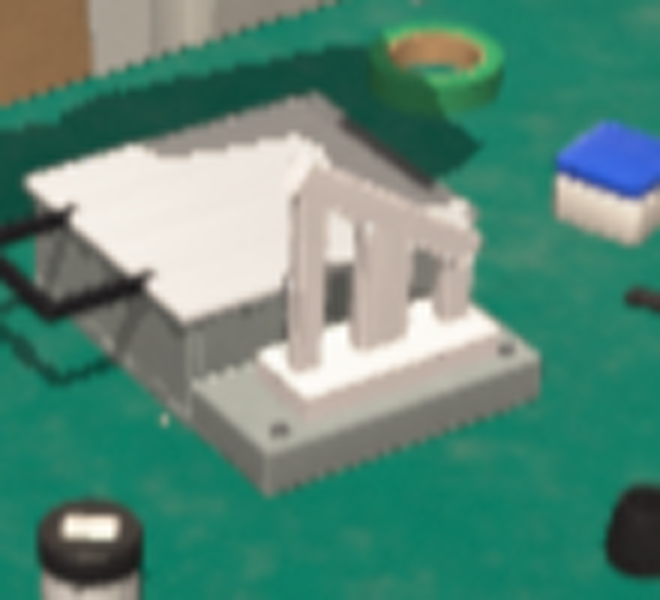

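View pics/w8.png

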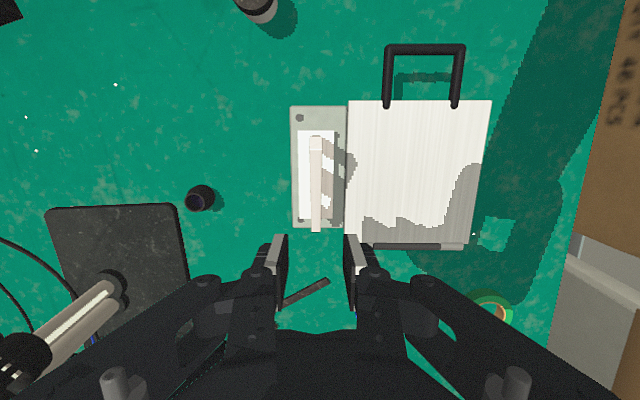

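Gauge seated: foot top is 14.0 mm above the ledge, yaw −2.6°. Now the handle.

```bash
python3 - <<'E'
from h import *
for n in ['w8','s8','top0','w1','w4','w7']:
    d=load(n);C=cloud(d);z=C[...,2];g=d['frame'].astype(int)
    m=(g.max(2)<90)&(z>.045)&(z<.075)&(C[...,0]>.45)&(C[...,0]<.58)&(C[...,1]>.02)&(C[...,1]<.2)
    q=C[m]
    if len(q)<20: print(n,len(q));continue
    front=np.percentile(q[:,0],3); b=q[q[:,0]<front+.008]
    print(n,len(q),'x',q[:,0].min().round(4),q[:,0].max().round(4),'y',q[:,1].min().round(4),q[:,1].max().round(4),'bar mean',b.mean(0).round(4),'ztop',np.percentile(q[:,2],95).round(4))
# two-view triangulation of bar outer corners/centre: use undistorted rays
w=load('w8')
a=cv2.resize(w['frame'][30:125,365:490],None,fx=6,fy=6,interpolation=cv2.INTER_CUBIC);cv2.imwrite('pics/w8h.png',a[...,::-1])
t=load('top0')
a=cv2.resize(t['frame'][180:220,270:330],None,fx=10,fy=10,interpolation=cv2.INTER_CUBIC);cv2.imwrite('pics/t0h.png',a[...,::-1])
E
```

```text
w8 1954 x 0.5084 0.5694 y 0.0538 0.1331 bar mean [0.514  0.0906 0.064 ] ztop 0.0657
s8 169 x 0.5062 0.5621 y 0.0531 0.1316 bar mean [0.5109 0.0903 0.0611] ztop 0.0647
top0 229 x 0.5089 0.5648 y 0.055 0.1329 bar mean [0.5138 0.092  0.0614] ztop 0.0648
w1 1546 x 0.5076 0.5796 y 0.0203 0.1598 bar mean [0.5123 0.0903 0.0636] ztop 0.0656
w4 3604 x 0.5072 0.58 y 0.0201 0.1552 bar mean [0.5124 0.0865 0.0637] ztop 0.0654
w7 4932 x 0.5162 0.5796 y 0.0219 0.1325 bar mean [0.522  0.0885 0.0624] ztop 0.0655
```

View pics/w8h.png

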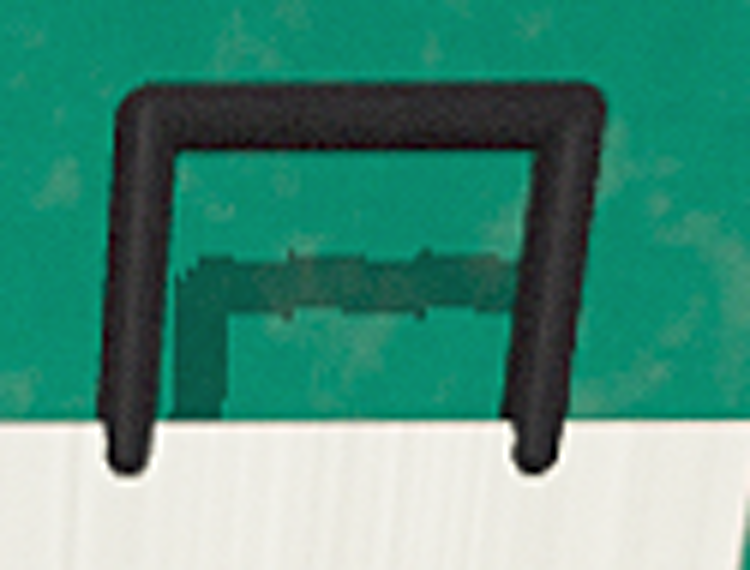

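View pics/t0h.png

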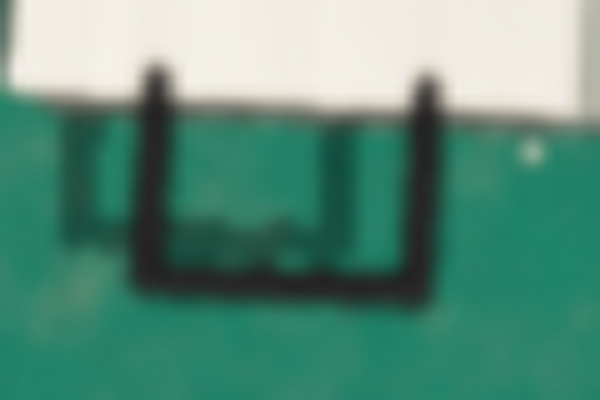

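```bash
python3 - <<'E'
from h import *
w=load('w8');t=load('top0')
uw=(365+361/6-.4,30+117/6-.4); ut=(270+28.3-.45,180+28.7-.45)
o1,v1=ray(w,uw);o2,v2=ray(t,ut);v1=v1[0]/np.linalg.norm(v1);v2=v2[0]/np.linalg.norm(v2)
s=np.linalg.lstsq(np.c_[v1,-v2],o2-o1,rcond=None)[0]; a=o1+v1*s[0];b=o2+v2*s[1]
print(a,b); print(plane(w,uw,.06),plane(t,ut,.06))
# line direction of bar from w8
e=plane(w,[(365+150/6,30+116/6),(365+575/6,30+113/6)],.059); print(e,np.degrees(np.arctan2(*(e[1]-e[0])[:2][::-1])))
C=cloud(w);z=C[...,2];m=(z>.055)&(z<.07)&(C[...,0]>.5)&(C[...,0]<.78)&(C[...,1]>.0)&(C[...,1]<.18)&(w['frame'].min(2)>60)
print(cv2.minAreaRect(C[m][:,:2].astype(np.float32)*1000),np.median(z[m]))
E
```

```text
[0.51385361 0.09523017 0.05989702] [0.51380493 0.09517551 0.05988638]
[[0.51387219 0.09519357 0.06      ]] [[0.51379184 0.09516503 0.06      ]]
[[0.51222794 0.06214055 0.059     ]
 [0.51521911 0.13010119 0.059     ]] 87.47984542846154
((619.58642578125, 89.73831176757812), (143.7141876220703, 211.5350341796875), 87.13948822021484) 0.0631381764707844
```

Request:
servo_tool:
  commands: [0,-0.145,0,0,0,0,0.45,0,-0.145,0,0,0,0,0.45,0,-0.145,0,0,0,0,0.45,0,-0.145,0,0,0,0,0.45,0,-0.145,0,0,0,0,0.45,0,-0.145,0,0,0,0,0.45,0,-0.145,0,0,0,0,0.45,0,-0.145,0,0,0,0,0.45,0,-0.145,0,0,0,0,0.45,0,-0.145,0,0,0,0,0.45,0,-0.12,0,0,0,0,0.45,0,0,0,0,0,0,0.45]

```text
t: 12.25
tool_pos: [0.6306, 0.0226, 0.1896]
tool_rot: [-1.236, -1.112, 1.202]
contact_force: [-0.2, -0.6, -0.1]
opening: 0.0386
```

```bash
echo 'RH=Rdown(np.radians(177.4))' >> h.py; python3 - <<'E'
from h import *
delta([.5138,.0952,.15],RH)
E
```

```text
t 12.25 tcp [0.6306 0.0226 0.1896] F [-0.19 -0.63 -0.1 ] open 0.0386 q [-0.07  0.12  1.61 -0.04  1.45 -3.13]
turn(tool) [-0.0405 -0.0241 -0.0348] shift cm now-axes [ 6.58  4.22 11.99] after-turn axes [ 6.72  3.96 11.99]
```

Request:
servo_tool:
  commands: [0,0,-0.01,1.3,0.3,2.5,0.45,-0.01,0,-0.01,1.6,0.7,3,0.45,-0.01,0,-0.01,1.6,0.7,3,0.45,-0.02,-0.02,0,1.2,0.7,2,0.45,0,0,0,0.5,0.5,1,0.45,0,0,0,0,0,0,0.45]

```text
t: 12.85
tool_pos: [0.5107, 0.0926, 0.152]
tool_rot: [-1.226, -1.158, 1.182]
contact_force: [0.1, -0.2, 0.5]
opening: 0.0387
```

```bash
python3 - <<'E'
from h import *
delta([.5138,.0952,.11],RH)
E
```

```text
t 12.85 tcp [0.5107 0.0926 0.152 ] F [ 0.13 -0.16  0.49] open 0.0387 q [ 0.04 -0.13  1.93 -0.    1.36 -3.05]
turn(tool) [-0.0149 -0.0062 -0.0058] shift cm now-axes [ 0.3   4.19 -0.36] after-turn axes [ 0.28  4.2  -0.3 ]
```

Request:
servo_tool:
  commands: [-0.015,0.018,-0.006,0.2,1,-0.3,0.45,0,0,0,0.1,1.5,0,0.45,0,0,0,0,1,0,0.45,0,0,0,0,0,0,0.45]

```text
t: 13.25
tool_pos: [0.516, 0.0933, 0.1147]
tool_rot: [-1.243, -1.155, 1.157]
contact_force: [-0.1, 0.4, -0.3]
opening: 0.0382
```

```bash
echo 'RH=Rdown(np.radians(176))' >> h.py; python3 - <<'E'
from h import *
delta([.5138,.0952,.040],RH)
d=grab('wrist','w9')
E
```

```text
t 13.25 tcp [0.516  0.0933 0.1147] F [-0.08  0.36 -0.26] open 0.0382 q [ 0.04 -0.09  1.95 -0.    1.28 -3.03]
turn(tool) [-0.     -0.0027 -0.0013] shift cm now-axes [0.18 7.47 0.24] after-turn axes [0.17 7.47 0.24]
```

View pics/w9.png

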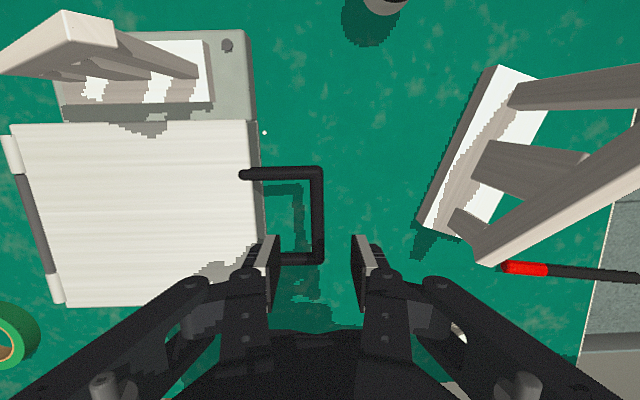

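Bar at column ~318, centred between the pads (270/365). Descending.

Request:
servo_tool:
  commands: [0,-0.002,0,0.1,1.5,0.2,0.45,0,0,0,0.1,2,0,0.45,0,0,0,0,2,0,0.45,0,0,0,0,1,0,0.45,0,0,0,0,0,0,0.45]

```text
t: 13.8
tool_pos: [0.5165, 0.0951, 0.0478]
tool_rot: [-1.246, -1.159, 1.156]
contact_force: [0.2, -0.1, 0.1]
opening: 0.0384
```

```bash
python3 - <<'E'
from h import *
delta([.5138,.0952,.040],RH)
E
```

```text
t 13.8 tcp [0.5165 0.0951 0.0478] F [ 0.21 -0.1   0.06] open 0.0384 q [ 0.04  0.    1.99 -0.    1.14 -3.03]
turn(tool) [ 0.0041 -0.0009 -0.001 ] shift cm now-axes [-0.    0.78  0.28] after-turn axes [-0.    0.78  0.27]
```

Request:
servo_tool:
  commands: [0.004,0,0,0,0.5,0.2,0.45,0,0,0,0,0.3,0.1,0.45,0,0,0,0,0,0,0.45,0,0,0,0,0,0,0,0,0,0,0,0,0,0,0,0,0,0,0,0,0,0,0,0,0,0,0,0]
  grip_force: 40

```text
t: 14.5
tool_pos: [0.515, 0.0954, 0.0419]
tool_rot: [-1.245, -1.16, 1.157]
contact_force: [0.8, -0.8, -0.8]
opening: 0.0085
```

```bash
python3 - <<'E'
from h import *
delta([.5138,.0952,.040],RH)
E
```

```text
t 14.5 tcp [0.515  0.0954 0.0419] F [ 0.85 -0.83 -0.85] open 0.0085 q [ 0.04  0.01  1.99 -0.    1.13 -3.03]
turn(tool) [ 0.0037  0.0003 -0.0009] shift cm now-axes [-0.03  0.19  0.12] after-turn axes [-0.03  0.19  0.12]
```

Request:
servo_tool:
  commands: [0,0,0,0,-0.9,0,0,0,0,0,0,-0.9,-0.1,0,0,0,0,0,-0.9,-0.1,0,0,0,0,0,-0.9,-0.15,0,0,0,0,0,-0.9,-0.2,0,0,0,0,0,-0.9,-0.2,0,0,0,0,0,0,0,0]

```text
t: 15.2
tool_pos: [0.523, 0.095, 0.1003]
tool_rot: [-1.245, -1.162, 1.156]
contact_force: [1.5, 0.4, -4.5]
opening: 0.0086
```

```bash
cat >> h.py <<'E'
def arc(th):
    f=np.array([np.cos(np.radians(-2.6)),np.sin(np.radians(-2.6)),0])
    return np.array([.515,.0954,.0419])+f*.206*(1-np.cos(th))+np.array([0,0,.206*np.sin(th)])
E
python3 - <<'E'
from h import *
o=monitor.get_obs(); print('theta from z',np.degrees(np.arcsin((o['tool_pos'][2]-.0419)/.206)))
delta(arc(.611),RH); print(arc(.611),arc(np.arcsin((o['tool_pos'][2]-.0419)/.206)))
E
```

```text
theta from z 16.464095057914868
t 15.2 tcp [0.523  0.095  0.1003] F [ 1.51  0.41 -4.52] open 0.0086 q [ 0.04 -0.05  1.95 -0.    1.24 -3.03]
turn(tool) [ 0.0049  0.0008 -0.0003] shift cm now-axes [ 0.07 -5.97 -2.95] after-turn axes [ 0.07 -5.98 -2.92]
[0.55223224 0.09370929 0.16007949] [0.52343781 0.09501684 0.10028337]
```

Following the arc well (16.5°), with a −4.5 N load as expected. Continuing to 35°.

Request:
servo_tool:
  commands: [0.002,0,0,0,-0.9,-0.3,0,0.002,0,0,0,-0.9,-0.35,0,0,0,0,0,-0.85,-0.4,0,0,0,0,0,-0.85,-0.4,0,0,0,0,0,-0.8,-0.45,0,0,0,0,0,-0.5,-0.3,0,0,0,0,0,0,0,0,0,0,0,0,0,0,0]

```text
t: 16.0
tool_pos: [0.544, 0.0941, 0.1501]
tool_rot: [-1.235, -1.153, 1.162]
contact_force: [-0.4, 0.9, -5.4]
opening: 0.0084
```

```bash
python3 - <<'E'
from h import *
o=monitor.get_obs(); print('theta from z',np.degrees(np.arcsin((o['tool_pos'][2]-.0419)/.206)))
delta(arc(.611),RH)
E
```

```text
theta from z 31.69147696664793
t 16.0 tcp [0.544  0.0941 0.1501] F [-0.43  0.88 -5.41] open 0.0084 q [ 0.04 -0.05  1.86  0.    1.35 -3.04]
turn(tool) [-0.0079  0.0009  0.0005] shift cm now-axes [ 0.02 -1.   -0.82] after-turn axes [ 0.02 -1.   -0.83]
```

Request:
servo_tool:
  commands: [-0.004,0,0,0,-0.6,-0.4,0,-0.004,0,0,0,-0.4,-0.4,0,0,0,0,0,0,0,0,0,0,0,0,0,0,0,0,0,0,0,0,0,0]

```text
t: 16.5
tool_pos: [0.5498, 0.0938, 0.1596]
tool_rot: [-1.235, -1.153, 1.162]
contact_force: [-2.6, 0.2, -3.4]
opening: 0.0083
```

```bash
python3 - <<'E'
from h import *
o=monitor.get_obs(); print('theta from z',np.degrees(np.arcsin((o['tool_pos'][2]-.0419)/.206)))
delta(arc(.611),RH)
for n,tag in [('scene','s10'),('top','t10'),('wrist','w10')]:
    d=grab(n,tag); C=cloud(d); g=d['frame'].astype(int)
    m=(C[...,0]>.57)&(C[...,0]<.71)&(C[...,1]>.03)&(C[...,1]<.15)&(C[...,2]>.06)&(C[...,2]<.18)&(g.min(2)>70)&(g.max(2)-g.min(2)<40)
    q=C[m]
    if len(q)<50: print(tag,len(q)); continue
    f=np.array([np.cos(np.radians(-2.6)),np.sin(np.radians(-2.6))]); u=q[:,:2]@f
    for _ in range(4):
        p=np.polyfit(u,q[:,2],1); r=abs(q[:,2]-np.polyval(p,u)); k=r<max(.003,2*np.median(r)); q=q[k];u=u[k]
    print(tag,len(q),'slope deg',np.degrees(np.arctan(-p[0])))
d=load('s10'); a=cv2.resize(d['frame'][110:250,260:410],None,fx=5,fy=4.2,interpolation=cv2.INTER_CUBIC); cv2.imwrite('pics/s10c.png',a[...,::-1])
E
```

```text
theta from z 34.830442260099346
t 16.5 tcp [0.5498 0.0938 0.1596] F [-2.58  0.18 -3.43] open 0.0083 q [ 0.03 -0.05  1.84  0.    1.36 -3.04]
turn(tool) [-0.0074  0.0012  0.0002] shift cm now-axes [ 0.01 -0.05 -0.24] after-turn axes [ 0.01 -0.05 -0.24]
s10 286 slope deg 33.66489248298486
t10 241 slope deg 33.50463014328472
w10 17167 slope deg 33.70301366052413
```

View pics/s10c.png

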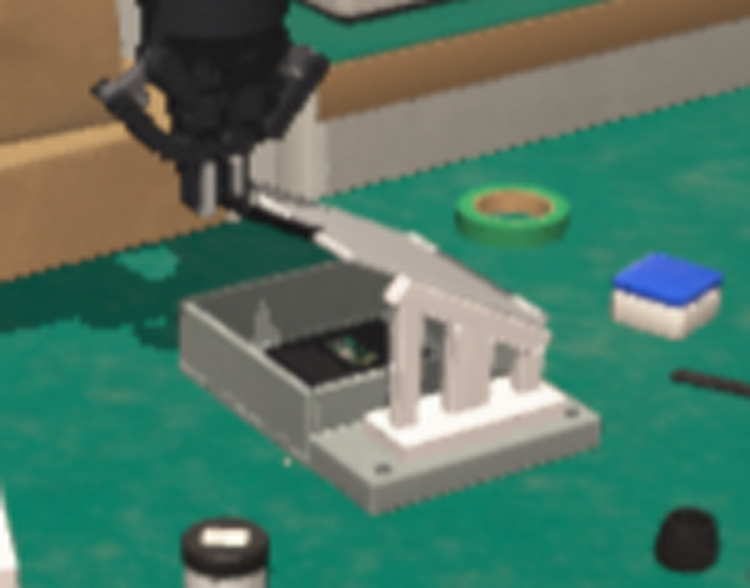

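View pics/w10.png

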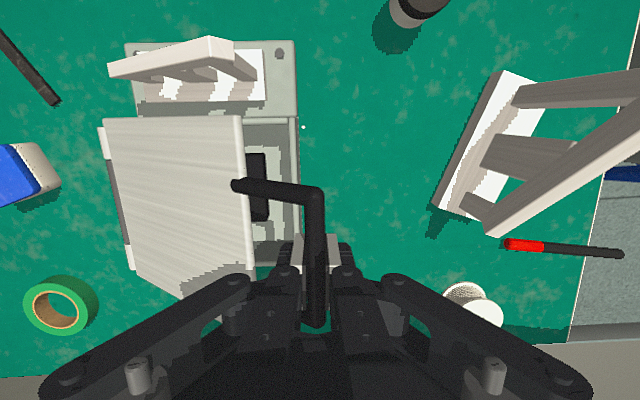

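Three cameras agree on about 33.6°. A small nudge up to 35°.

Request:
servo_tool:
  commands: [0,0,0,0,-0.3,-0.15,0,0,0,0,0,-0.15,-0.1,0,0,0,0,0,0,0,0,0,0,0,0,0,0,0,0,0,0,0,0,0,0,0,0,0,0,0,0,0,0,0,0,0,0,0,0]

```text
t: 17.35
tool_pos: [0.5525, 0.0936, 0.1635]
tool_rot: [-1.235, -1.153, 1.161]
contact_force: [-0.9, 1.0, -5.2]
opening: 0.0084
```

```bash
cat > chk.py <<'E'
from h import *
o=monitor.get_obs(); print(o['t'],o['tool_pos'].round(4),'F',o['contact_force'].round(2),'dq',abs(o['dq']).max().round(4),'th z',np.degrees(np.arcsin((o['tool_pos'][2]-.0419)/.206)))
import sys
for n in ['scene','top','wrist']:
    tag=n+sys.argv[1]; d=grab(n,tag); C=cloud(d); g=d['frame'].astype(int)
    m=(C[...,0]>.57)&(C[...,0]<.71)&(C[...,1]>.03)&(C[...,1]<.15)&(C[...,2]>.06)&(C[...,2]<.18)&(g.min(2)>70)&(g.max(2)-g.min(2)<40)
    q=C[m]; f=np.array([np.cos(np.radians(-2.6)),np.sin(np.radians(-2.6))]); u=q[:,:2]@f
    for _ in range(4):
        p=np.polyfit(u,q[:,2],1); r=abs(q[:,2]-np.polyval(p,u)); k=r<max(.003,2*np.median(r)); q=q[k];u=u[k]
    print(tag,len(q),'slope deg',np.degrees(np.arctan(-p[0])))
    z=C[...,2]; near=(C[...,0]>.55)&(C[...,0]<.73)&(abs(C[...,1]+.015)<.03)
    l=near&(abs(z-.025)<.004); ft=near&(abs(z-.039)<.004)&(g.min(2)>150)
    fr=near&(z>.075)&(z<.15)
    print('  foot-ledge',(np.median(z[ft])-np.median(z[l])).round(4),'frame',[np.round(v,1) for v in cv2.minAreaRect(C[fr][:,:2].astype(np.float32)*1000)])
print(monitor.get_obs()['tool_pos'].round(4))
E
python3 chk.py A
```

```text
17.35 [0.5525 0.0936 0.1635] F [-0.87  1.04 -5.25] dq 0.0007 th z 36.19323372901423
sceneA 245 slope deg 34.90321594322353
  foot-ledge 0.014 frame [array([639.1,  -4.9]), array([107. ,  39.3]), np.float64(0.2)]
topA 214 slope deg 35.11360317906721
  foot-ledge 0.0142 frame [array([636.6, -14.7]), array([  9.5, 103.5]), np.float64(88.5)]
wristA 16403 slope deg 35.022167495025066
  foot-ledge 0.014 frame [array([641.1,  -4.2]), array([112.5,  37.7]), np.float64(0.4)]
[0.5525 0.0936 0.1635]
```

Request:
servo_tool:
  commands: [0,0,0,0,0,0,0,0,0,0,0,0,0,0,0,0,0,0,0,0,0,0,0,0,0,0,0,0,0,0,0,0,0,0,0]

```text
t: 18.0
tool_pos: [0.5525, 0.0936, 0.1635]
tool_rot: [-1.235, -1.153, 1.161]
contact_force: [0.5, 1.0, -5.8]
opening: 0.0085
```

```bash
python3 chk.py B; python3 -c "
from h import *
print(ticket.finish_job())"
```

```text
18.0 [0.5525 0.0936 0.1635] F [ 0.48  0.99 -5.8 ] dq 0.002 th z 36.175205342932195
sceneB 242 slope deg 34.979928996428995
  foot-ledge 0.0139 frame [array([642.,  -8.]), array([113. ,  38.9]), np.float64(4.7)]
topB 214 slope deg 34.889830981281555
  foot-ledge 0.0141 frame [array([641.9, -13.7]), array([113.1,  33.4]), np.float64(12.6)]
wristB 16356 slope deg 35.0256235998095
  foot-ledge 0.014 frame [array([641.7,  -2.2]), array([ 37.6, 113.5]), np.float64(88.2)]
[0.5524 0.0936 0.1635]
the job is handed in; nothing more can be done
None
```

I seated the smaller gauge (foot measured 105 × 41 mm, 121 mm tall) on the pegs with its tall end to the front and released it. I then lifted the cover by its handle, held it still at the gauge angle, and handed the job in at about t = 18 s.

**Last checks:**
- **Gauge:** the foot's top is 14.0 mm above the ledge in all three cameras, so the gauge is fully home. Its direction was −2.6°, in line with the fixture.
- **Cover:** it slopes 34.9–35.0° in all three cameras. The load on the gripper was about 5–6 N and the arm was at rest.
- **Bystanders:** I kept clear of the spool, jar and loupe on every move, but did not re-measure their positions at the end.

**Checks that disagreed or failed:**
- **Cover angle:** working it out from the tool height gave 36.2°, still within tolerance. I went by the cameras.
- **Gauge position:** the last outline check of the gauge was spoilt by the raised cover showing in the same image area. The sideways position therefore rests on the check just after release, which put the gauge within about 2 mm of the seat.

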